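# Run the varnish trolley down the bench track and stop it softly at the green marker

### The arm

A 6-joint arm with a two-finger parallel gripper is mounted at the origin on the work surface. World frame = base frame: x ahead of the robot, y to its left, z up, the work surface at z = 0. Lengths are in mm, angles in rad, forces in N, time in s.
With the tool pointing down it reaches from about 425 to 950 mm from the base axis. Payload 14.7 kg.
Tool frame: the origin (TCP) lies between the finger pads; the fingertips stand manip.tip_reach ahead of it and the grasp point (between the pads) lies 2 mm behind it (manip.tip_reach is the distance from the TCP to the fingertips, in mm); z points along the fingers, y is the line along which they close (so a half turn about z gives the same grasp; the last joint's range is limited). The gripper opens to 85 mm and grips with 20 to 120 N. Pads are 22 mm wide; open, the fingers measure 114 mm over their backs; the gripper's body (76 mm by 85 mm) begins 54 mm behind the grasp point. The pads swing forward as they close: fully open they stand 13 mm farther back than shut.
Start: joints at [-1.378, 0.48, 1.596, -0, 1.065, -0.047], TCP at [154.397, -631.39, 248.297] pointing down, gripper open.
Joint ranges: [-2.75, 2.75], [-0.82, 2.05], [0.23, 2.67], [-1.56, 4.7], [0.09, 2.69], [-2.92, 2.92]. Speed limits (rad/s): [1.89, 1.89, 2.39, 3.01, 3.01, 3.01].

### API

Orientations are given as [roll, pitch, yaw] about the fixed x, y, z axes, in that order (R = Rz(yaw) Ry(pitch) Rx(roll)).
In Python, from station import manip, eyes gives the robot as it stands.
- The arm moves only by the shell command python3 -m handwheel 'ROWS' [OPENING] [FORCE]. ROWS is JSON, one flat list of numbers, 6 for each row, row after row: the shift along the tool's x, y, z in units of 0.04 m (1.0 is 0.04 m), then the turn, a rotation vector about the tool's x, y, z in units of 180 degrees (1.0 is 180 degrees). In form: [x, y, z, rx, ry, rz, x, y, z, rx, ry, rz, ...]. A call has exactly 8 rows; each row shifts and turns the commanded pose from where the row before left it, along the tool's axes as they then stand; what a row does not reach is not made up. A row lasts 1/12 s, in which the tool goes at most 41.7 mm and 7.16 degrees, less where a joint would pass 70% of its speed; a pose out of reach is approached as far as the arm can. A call with a number of a shift or a turn outside -1 to 1 is refused whole. A call with a gripper value outside its range is refused whole. OPENING is the opening, from 0 (shut) to 1 (fully open), set as the call begins (- or left out, the last holds). The fingers move at their own pace and stop on an object; FORCE is the grip in N (left out, the last holds). Time passes only in rows, so rows that do not move let the fingers close, or fill a call up. It gives the time, the measured TCP pose, the force, the opening and the grip force at its end, in the units of the state.
- manip.get_obs(): the state, without advancing time (a new reading comes with each control period).
- eyes.grab_frame(name): name is "side" or "top" or "wrist"; returns the picture (400x640x3 uint8, blue, green, red); there is no depth.
- eyes.get_calibration(name): a dict with "fx", "fy", "cx", "cy" (pixels), "R" (3x3) and "t" (3): a world point X has camera coordinates R X + t. Camera axes: x right, y down, z forward; pixel columns grow to the right and rows downward; lengths in mm; the calibration is good to about 2 mm. A picture is of the moment at which its call begins: read the wrist's pose just before it. get_calibration takes no time and is no camera call; for the wrist camera it gives the pose at the moment of the call.
- manip.close_job(): hands the job in; it is judged then, once.
The state is a dict: "t": time; "q": joint angles; "qd": joint speeds; "joint_torque": joint torques, N m; "tcp_pos": TCP position; "ee_rot": TCP orientation; "ft_force": force on the tool from outside, world axes, zero at the start; "wrist_torque": the same for the moment, N m; "gripper_width": opening from 0.0 (shut) to 1.0 (fully open); "grip_force": force on a finger pad.
Only numpy, scipy, OpenCV 4.12 (cv2) and the standard library are available. Lean on these libraries where they do the work, as an engineer would, in place of code of your own. Each camera call takes 0.05 s, during which the arm holds its last target. There are 200 camera calls.

### The job

Draw the red-knobbed bolt to send the varnish trolley down the sloping bench track and let it roll untouched until its black sprung buffer has passed the blue stripe. Then catch it with the fingers against the front of the buffer, going along with it so softly that the buffer is never pushed in by more than a centimetre, and stop it with the front of the buffer level with the green marker, short of the end stop. Hold it still there by the buffer for a good three seconds and finish while still holding it; leave the marker, the glue bottle, the tape and the wood block alone.

Things in the scene. Friction and masses are not known exactly. Their poses are not given: they have to be found in the camera images.
- track: Straight wooden channel fixed on the table, 920 mm long, 116 mm wide. Origin on the table below its centre line; +x points downhill (level), +y to the bolt's side, z up. It falls 2.5 degrees: the running surface is at z = 50 mm - 0.0437 x. Upper end at x = -490 mm. Side walls at y = +-49 to 58 mm, their tops 25 mm above the running surface.
- stop (a point): Middle of the face of the red pad on the end stop at the track's lower end, at x = 408 mm of the track; the stop's top is 45 mm above the running surface. The trolley must not run into it.
- stripe (a point): Middle of the blue stripe painted across the running surface, at x = 0 of the track.
- bolt (a joint): How far the bolt is drawn (m): near 0 = it stands in front of the trolley's red front board, behind the buffer plate, 0.045 = fully drawn. It slides along the track's +y (towards the robot), needs about 2 N (1.5 N friction and some damping) and stays where it is left. The trolley is free from about 0.025 on.
- knob (a point): Top centre of the bolt's upright red knob: 16 mm diameter, the 44 mm below this point stand free above the 12 mm brass bolt bar, whose axis is 54 mm below this point. Beside the track wall stands a steel bracket for the bar, as high as 44 mm below this point; its near face is 38 mm from the knob's axis with the bolt in.
- trolley: Wooden trolley with two amber glass pots fixed in it, kept on the track by its wheels, 0.94 kg nominal (-10 to +25 percent), 174 mm long with the buffer, 92 mm wide, 77 mm high. Origin on the running surface under its middle; +x downhill, z vertical. Let go, it speeds up with a time constant of about 0.78 s towards about 0.33 m/s (wheel drag 1.2 N per m/s; faster when heavier).
- buffer (a joint): How far the trolley's sprung buffer is pushed in (m): 0 = fully out, 0.032 = against its stop. Spring 130 N/m, damping 4 N per m/s, light plate of 40 g. Holding the trolley still on the slope takes about 0.4 N, which pushes the buffer in by about 3 mm. Above 0.010 counts as a knock to the pots.
- nose (a point): Centre of the front face of the buffer's black rubber plate: flat, upright, 52 mm wide, 46 mm high, its centre 39 mm above the trolley's origin and, with the buffer out, 112 mm ahead of it. It starts at about x = -267 mm of the track. This face has to stop level with the green marker.
- flag: Fixed marker beside the track's far wall (track y = -85 mm), 93 mm high, with a green pointer arm reaching 31 mm towards the track. Origin on the table under the pointer; axes as the track's. Its x along the track (varies, 220 to 300 mm) is where the nose has to stop (within 20 mm).
- glue: Bystander: white glue bottle with orange cap, 52 mm diameter, 130 mm high, origin under its centre.
- tape: Bystander: roll of tape lying flat, 110 mm diameter, 25 mm high, origin under its centre.
- block: Bystander: light wood block 100 x 50 x 35 mm, origin under its centre.
Not all that is in view belongs to the job. What is shaped like the flag but turquoise is not meant.

How it is judged:
By the outcome, as a careful person would: the job done as asked, in the order asked, and still so for the second after the job is handed in, while the arm keeps its last pose, push and grip.
It also fails if it takes over 30 s, if anything falls off the work surface, if the arm or the gripper's body presses on something with over 40 N, if the wrist force passes 120 N, or if a joint passes its speed limit or range.

## Working session

There is one attempt and no reset: what is moved stays moved. The work goes in short steps, Python scripts to look and compute and a shell command to move; the robot and the scene stay as the last step left them, time stands still between calls to the robot, and variables do not carry over. Pictures are saved under pics/ and viewed, at most 10 in all, crops included, and the job is handed in when it is done.

```bash
mkdir -p pics; ls
cat > h.py <<'E'
import numpy as np,cv2,json
from station import manip,eyes
def ray(c,u,v):
    R=np.array(c["R"]);t=np.array(c["t"]);o=-R.T@t
    d=R.T@np.array([(u-c["cx"])/c["fx"],(v-c["cy"])/c["fy"],1]);return o,d/np.linalg.norm(d)
def onz(c,u,v,z):
    o,d=ray(c,u,v);return o+d*(z-o[2])/d[2]
def tri(rs):
    A=sum(np.eye(3)-np.outer(d,d) for o,d in rs);b=sum((np.eye(3)-np.outer(d,d))@o for o,d in rs)
    return np.linalg.solve(A,b)
def proj(c,X):
    p=np.array(c["R"])@np.array(X)+np.array(c["t"]);return [c["fx"]*p[0]/p[2]+c["cx"],c["fy"]*p[1]/p[2]+c["cy"]]
E
python3 - <<'E'
from h import *
for n in ["side","top"]:
    im=eyes.grab_frame(n);cv2.imwrite(f"pics/{n}0.png",im)
    c=eyes.get_calibration(n);print(n,{k:np.round(v,3).tolist() for k,v in c.items()})
o=manip.get_obs();print(o["t"],o["tcp_pos"],o["ee_rot"],o["ft_force"],manip.tip_reach)
E
```

```text
pics
side {'fx': 446.158, 'fy': 446.158, 'cx': 315.691, 'cy': 197.542, 'R': [[-0.896, -0.443, -0.016], [-0.309, 0.649, -0.695], [0.318, -0.618, -0.719]], 't': [482.211, 219.03, 1129.15]}
top {'fx': 454.613, 'fy': 454.613, 'cx': 316.318, 'cy': 197.182, 'R': [[0.013, -1.0, 0.003], [-0.998, -0.013, -0.058], [0.058, -0.002, -0.998]], 't': [14.641, 520.49, 1465.953]}
0.1 [ 154.33515579 -631.03177078  247.7266229 ] [-3.14047424e+00 -2.39012925e-05  2.39833805e-01] [ 0.28933855  0.1898274  -1.02780729] 17.0
```

View pics/side0.png

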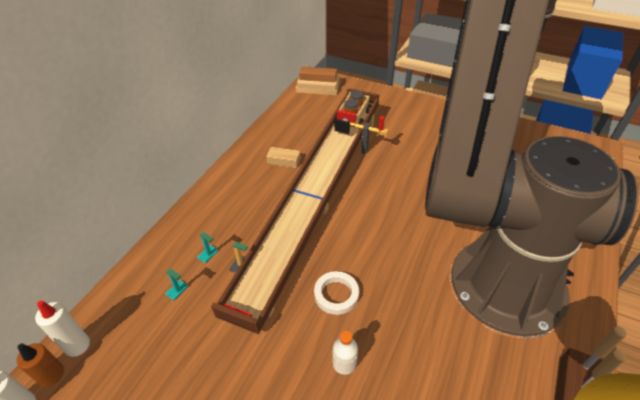

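View pics/top0.png

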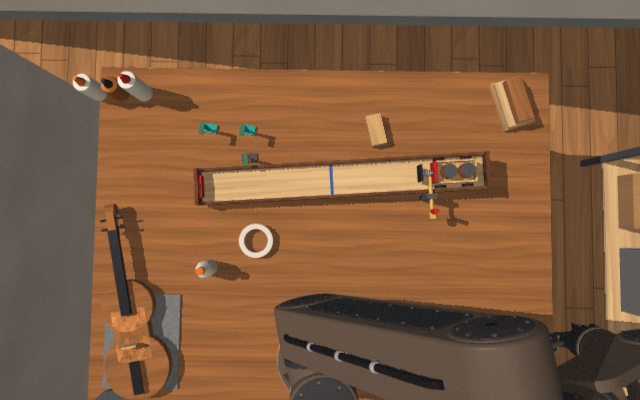

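Flag-shaped things: side (207,245) and (176,283) are wholly turquoise; side (239,252) / top (250,159) stands next to the track wall with a green arm, so it fits the description. Confirm in an enlarged crop.

Run:
```python
from h import *
s=cv2.imread("pics/side0.png");t=cv2.imread("pics/top0.png")
a=cv2.resize(s[220:310,150:280],(780,540),interpolation=cv2.INTER_CUBIC)[:,:]
a=cv2.resize(s[225:300,160:260],(400,300),interpolation=cv2.INTER_CUBIC)
b=cv2.resize(t[110:185,190:290],(400,300),interpolation=cv2.INTER_CUBIC)
c=cv2.resize(s[85:160,325:425],(400,300),interpolation=cv2.INTER_CUBIC)
d=cv2.resize(t[150:225,400:500],(400,300),interpolation=cv2.INTER_CUBIC)
cv2.imwrite("pics/crop1.png",np.vstack([np.hstack([a,b]),np.hstack([c,d])]))
for n,im in(("side",s),("top",t)):
    h=cv2.cvtColor(im,cv2.COLOR_BGR2HSV)
    for nm,lo,hi in(("blue",(105,90,60),(125,255,255)),("green",(65,60,40),(100,255,255)),("red",(0,200,90),(5,255,255)),("red2",(174,180,90),(180,255,255))):
        m=cv2.inRange(h,lo,hi);k,l,st,ce=cv2.connectedComponentsWithStats(m)
        print(n,nm,[(st[i].tolist(),np.round(ce[i],1).tolist()) for i in range(1,k) if st[i][4]>8])
```

```text
side blue [([564, 26, 59, 73, 3038], [594.0, 61.5]), ([537, 100, 56, 33, 1188], [565.8, 115.7]), ([295, 190, 14, 5, 14], [301.5, 192.3]), ([310, 195, 11, 4, 11], [315.0, 196.2])]
side green [([197, 233, 21, 30, 279], [206.7, 249.0]), ([234, 243, 13, 7, 43], [239.9, 245.9]), ([165, 270, 23, 30, 323], [175.3, 285.7])]
side red [([337, 110, 19, 12, 145], [346.1, 115.2]), ([379, 116, 6, 14, 63], [381.0, 122.0]), ([38, 301, 16, 17, 149], [45.4, 309.3]), ([224, 304, 27, 12, 57], [237.2, 309.6])]
side red2 []
top blue [([330, 165, 3, 29, 60], [330.9, 179.0])]
top green [([199, 123, 18, 11, 154], [207.7, 127.8]), ([240, 125, 16, 10, 135], [247.3, 129.6]), ([243, 154, 5, 12, 52], [245.1, 159.0])]
top red [([119, 74, 9, 9, 33], [123.0, 77.9]), ([431, 162, 7, 20, 86], [434.3, 170.9]), ([199, 175, 3, 23, 45], [200.1, 185.8]), ([431, 209, 8, 5, 32], [434.6, 210.9])]
top red2 []
```

View pics/crop1.png

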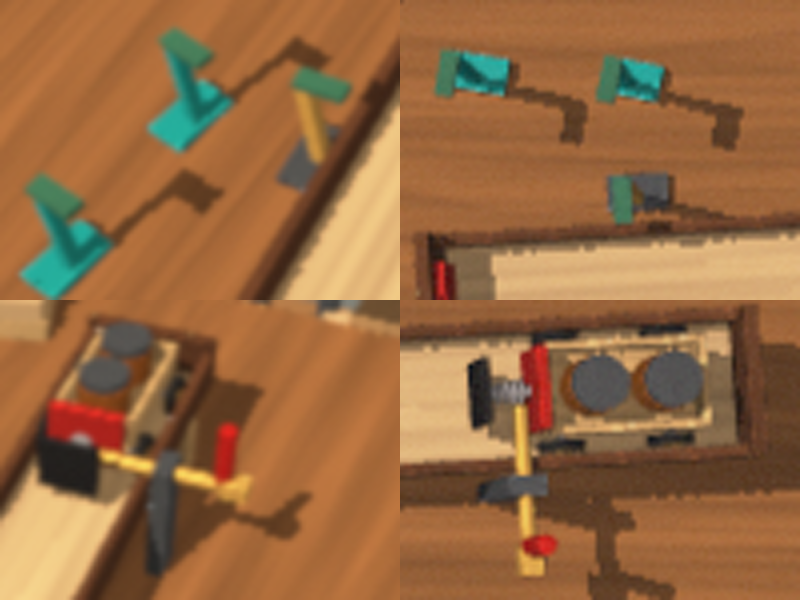

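Run:
```python
from h import *
S=eyes.get_calibration("side");T=eyes.get_calibration("top")
f=lambda *p:np.round(tri([ray(S,*p[0]),ray(T,*p[1])]),1)
# stripe centre: from both
def stripe(n):
    im=cv2.imread(f"pics/{n}0.png");h=cv2.cvtColor(im,cv2.COLOR_BGR2HSV);b=cv2.inRange(h,(100,60,50),(128,255,255))
    k=np.zeros_like(b);k[(slice(160,200),slice(325,337)) if n=="top" else (slice(186,202),slice(290,326))]=255
    ys,xs=np.nonzero(b&k);return (xs.min()+xs.max())/2,(ys.min()+ys.max())/2,xs.min(),xs.max(),ys.min(),ys.max(),xs.mean(),ys.mean()
a,b=stripe("side"),stripe("top");print(a,b)
st=f(a[:2],b[:2]);print("stripe",st,onz(S,a[0],a[1],50),onz(T,b[0],b[1],50))
print("knobtop",f((381.8,117),(436.8,211.3)))
print("flag arm",f((239.9,245.9),(245.1,159)), onz(T,245.1,159,90),onz(S,239.9,245.9,90))
print("stop pad",f((237.2,309.6),(200.1,185.8)), onz(T,200.1,185.8,60))
# track direction from top: outer wall edges
im=cv2.imread("pics/top0.png").astype(int)
h=cv2.cvtColor(im.astype(np.uint8),cv2.COLOR_BGR2HSV)
# light wood running surface: bright
m=cv2.inRange(h,(12,40,150),(30,170,255));m[:150]=0;m[215:]=0
def prof(u):
    ys=np.nonzero(m[:,u])[0];return (u,ys.min(),ys.max()) if len(ys) else None
pr=[p for p in map(prof,range(225,410,5)) if p];print(pr[::4])
P=np.array([onz(T,u,(a+b)/2+.0,50) for u,a,b in pr]);c=np.polyfit(P[:,1],P[:,0],1);print(c,np.std(P[:,0]-np.polyval(c,P[:,1])))
print("turq",onz(T,207.7,127.8,80),onz(T,247.3,129.6,80))
print("block",onz(T,376,130,35),"glue",onz(T,204,269,130),"tape",onz(T,256,241,25))
```

```text
(np.float64(307.5), np.float64(194.0), np.int64(294), np.int64(321), np.int64(190), np.int64(198), np.float64(307.4390243902439), np.float64(194.0)) (np.float64(330.5), np.float64(179.5), np.int64(329), np.int64(332), np.int64(165), np.int64(194), np.float64(330.95588235294116), np.float64(179.33823529411765))
stripe [575.  -22.9  52.8] [576.22083856 -25.30876686  50.        ] [575.28741026 -22.98330075  50.        ]
knobtop [ 474.4 -335.7  149.2]
flag arm [630.  243.5  88.6] [631.79894151 244.39971052  90.        ] [627.09495055 243.54572979  90.        ]
stop pad [546.9 387.   66.1] [548.84605423 389.43842272  60.        ]
[(225, np.int64(150), np.int64(212)), (245, np.int64(151), np.int64(211)), (265, np.int64(150), np.int64(211)), (285, np.int64(151), np.int64(212)), (305, np.int64(150), np.int64(214)), (325, np.int64(150), np.int64(214)), (345, np.int64(150), np.int64(214)), (365, np.int64(150), np.int64(213)), (385, np.int64(150), np.int64(213)), (405, np.int64(150), np.int64(213))]
[-1.25576119e-02  5.68174355e+02] 3.1822380597252296
turq [730.28942737 365.58990538  80.        ] [726.25846744 241.12094216  80.        ]
block [ 739.90652164 -169.25554198   35.        ] glue [295.07254797 353.06606725 130.        ] tape [375.92464151 213.66756931  25.        ]
```

Run:
```python
from h import *
T=eyes.get_calibration("top");S=eyes.get_calibration("side")
im=cv2.imread("pics/top0.png").astype(float);g=im[:,:,1]
for nm in("near","far"):
    P=[]
    for u in range(215,410,3):
        if 325<u<336: continue
        yc=185-(u-215)*0.052
        r=np.arange(int(yc)-26,int(yc)+27);d=np.diff(cv2.GaussianBlur(g[r,u:u+1],(1,3),0)[:,0])
        if nm=="near": i=np.argmin(np.where(np.arange(len(d))>30,d,0))
        else: i=np.argmax(np.where(np.arange(len(d))<22,d,0))
        P.append(onz(T,u,r[i]+.5,50)[:2])
    P=np.array(P);c=np.polyfit(P[:,1],P[:,0],1)
    for _ in range(3):
        e=P[:,0]-np.polyval(c,P[:,1]);k=abs(e)<6;c=np.polyfit(P[k,1],P[k,0],1)
    print(nm,c,k.sum(),len(k),np.std(e[k]))
```

```text
near [-7.04681033e-02  5.26141583e+02] 61 61 0.9876782016441914
far [-7.31314990e-02  6.18347389e+02] 60 61 1.4353502395098194
```

```bash
cat >> h.py <<'E'
O=np.array([574.6,-23.0]);EX=np.array([-.0680,.9977]);EY=np.array([-.9977,-.0680])
def trk(p): d=np.array(p[:2])-O;return np.array([d@EX,d@EY])
def wld(x,y): return O+x*EX+y*EY
E
python3 - <<'E'
from h import *
print(trk([474.4,-335.7]),trk([630,243.5]),trk([546.9,387]))
g=np.r_[wld(-305,90),175];p=np.array(manip.get_obs()["tcp_pos"]);d=(g-p)/16;ps=.24;print(g)
for i in range(16):
    c,s=np.cos(ps),np.sin(ps);X=np.array([c,s,0]);Y=np.array([s,-c,0])
    r=-0.0371 if i<12 else 0
    print([round(float(v),2) for v in (d@X/40,d@Y/40,-d[2]/40)],r);ps-=r*np.pi
print(ps)
E
```

```text
[-305.16719  121.23314] [262.11985 -73.39458] [ 4.109406e+02 -2.437100e-01]
[ 505.547  -333.4185  175.    ]
[0.64, -0.32, 0.11] -0.0371
[0.68, -0.24, 0.11] -0.0371
[0.7, -0.16, 0.11] -0.0371
[0.71, -0.08, 0.11] -0.0371
[0.72, 0.0, 0.11] -0.0371
[0.71, 0.09, 0.11] -0.0371
[0.7, 0.17, 0.11] -0.0371
[0.67, 0.25, 0.11] -0.0371
[0.64, 0.33, 0.11] -0.0371
[0.6, 0.4, 0.11] -0.0371
[0.55, 0.46, 0.11] -0.0371
[0.49, 0.53, 0.11] -0.0371
[0.43, 0.58, 0.11] 0
[0.43, 0.58, 0.11] 0
[0.43, 0.58, 0.11] 0
[0.43, 0.58, 0.11] 0
1.6386370493781754
```

```bash
python3 -m handwheel '[0.64,-0.32,0.11,0,0,-0.0371,0.68,-0.24,0.11,0,0,-0.0371,0.70,-0.16,0.11,0,0,-0.0371,0.71,-0.08,0.11,0,0,-0.0371,0.72,0,0.11,0,0,-0.0371,0.71,0.09,0.11,0,0,-0.0371,0.70,0.17,0.11,0,0,-0.0371,0.67,0.25,0.11,0,0,-0.0371]' 0 30
python3 -m handwheel '[0.64,0.33,0,0,0,-0.0371,0.60,0.40,0,0,0,-0.0371,0.55,0.46,0,0,0,-0.0371,0.49,0.53,0,0,0,-0.0371,0.43,0.58,0,0,0,0,0.43,0.58,0,0,0,0,0.43,0.58,0,0,0,0,0.43,0.58,0,0,0,0]'
python3 - <<'E'
from h import *
c=eyes.get_calibration("wrist");im=eyes.grab_frame("wrist");cv2.imwrite("pics/w1.png",im)
o=manip.get_obs();print(o["t"],o["tcp_pos"],trk(o["tcp_pos"]),o["ee_rot"],o["gripper_width"],o["ft_force"])
h=cv2.cvtColor(im,cv2.COLOR_BGR2HSV);m=cv2.inRange(h,(0,190,80),(6,255,255));k,l,st,ce=cv2.connectedComponentsWithStats(m)
print([(st[i].tolist(),np.round(ce[i],1).tolist()) for i in range(1,k) if st[i][4]>30])
print("proj knob top",proj(c,[474.4,-335.7,149.2]))
E
```

```text
t: 0.77
tcp_pos: [330.8, -482.3, 212.7]
ee_rot: [-3.141, -0.0, 1.178]
ft_force: [0.6, -1.7, -0.6]
gripper_width: -0.004
grip_force: 0.0
t: 1.43
tcp_pos: [506.8, -333.0, 212.8]
ee_rot: [-3.141, -0.0, 1.638]
ft_force: [0.4, -1.2, -0.2]
gripper_width: -0.003
grip_force: 0.0
1.4833 [ 510.24482308 -330.25453102  212.94624129] [-302.17169357   85.10046813] [ 3.14018845e+00 -9.25973815e-04  1.63960998e+00] -0.0008881486071568692 [3.16636839 5.79276716 0.70667679]
[([270, 191, 25, 36, 614], [282.8, 209.3]), ([388, 201, 95, 28, 1954], [435.9, 215.7])]
proj knob top [np.float64(275.48523734455154), np.float64(222.24745409705253)]
```

View pics/w1.png

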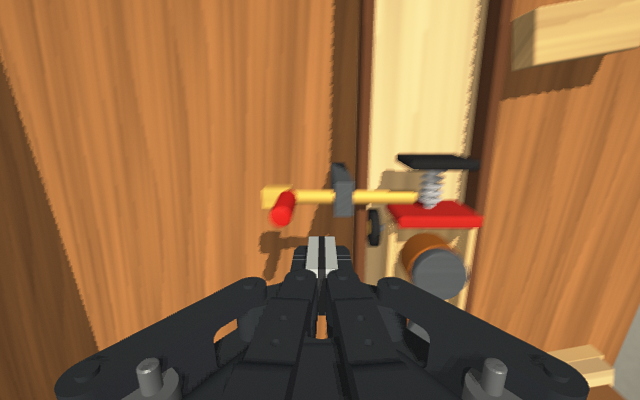

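Run:
```python
from h import *
c=eyes.get_calibration("wrist");im=eyes.grab_frame("wrist");cv2.imwrite("pics/w2.png",im)
o=manip.get_obs();print(o["t"],o["tcp_pos"],trk(o["tcp_pos"]),o["ft_force"])
h=cv2.cvtColor(im,cv2.COLOR_BGR2HSV);m=cv2.inRange(h,(0,190,80),(6,255,255));k,l,st,ce=cv2.connectedComponentsWithStats(m)
print([(st[i].tolist(),np.round(ce[i],1).tolist()) for i in range(1,k) if st[i][4]>30])
i=1;ys,xs=np.nonzero(l==i);b=ys.max();print("bottom rows",[(y,xs[ys==y].min(),xs[ys==y].max()) for y in range(b-16,b+1,3)])
T=eyes.get_calibration("top");S=eyes.get_calibration("side")
p=(xs[ys>b-19].mean(),b-9.5)
for q in (tri([ray(c,*p),ray(S,381.8,117),ray(T,436.8,211.3)]),tri([ray(c,*p),ray(S,381.8,117)])): print(p,q,trk(q))
v=cv2.inRange(h,(0,0,0),(180,120,45));v[:150]=0;v[172:]=0;v[:,:395]=0;v[:,484:]=0
ys,xs=np.nonzero(v);print("plate",xs.min(),xs.max(),ys.min(),ys.max())
print("plate far top edge z~124:",trk(onz(c,440,ys.min(),124)),"front bottom z 78",trk(onz(c,440,ys.min(),78)))
```

```text
1.5333 [ 508.58306579 -331.66741047  212.82428541] [-303.4683239    86.85447917] [-0.19927572 -0.13647284 -0.38085501]
[([262, 195, 28, 38, 711], [275.8, 213.6]), ([380, 204, 95, 29, 2113], [426.8, 219.9])]
bottom rows [(216, np.int64(263), np.int64(285)), (219, np.int64(262), np.int64(284)), (222, np.int64(262), np.int64(283)), (225, np.int64(263), np.int64(282)), (228, np.int64(264), np.int64(280)), (231, np.int64(268), np.int64(277))]
(np.float64(273.0602739726027), np.float64(222.5)) [ 474.94426197 -334.94630562  148.87820137] [-304.45223893  120.63887861]
(np.float64(273.0602739726027), np.float64(222.5)) [ 474.73214557 -334.17715883  149.44866149] [-303.67043727  120.79820517]
plate 395 471 159 171
plate far top edge z~124: [-262.1705574    -2.32974196] front bottom z 78 [-268.77928186  -21.28738024]
```

```bash
python3 -m handwheel '[0,0,0.37,0,0,0,0,0,0.37,0,0,0,0,0,0.37,0,0,0,0,0,0.37,0,0,0,0,0,0.37,0,0,0,0,-0.2,0,0,0,0,0,-0.2,0,0,0,0,0,-0.2,0,0,0,0]'
cat >> h.py <<'E'
def red():
    im=eyes.grab_frame("top");o=manip.get_obs();h=cv2.cvtColor(im,cv2.COLOR_BGR2HSV);m=cv2.inRange(h,(0,200,90),(5,255,255));m[:150]=0;m[215:]=0;m[:,:205]=0
    k,l,st,ce=cv2.connectedComponentsWithStats(m)
    print(round(o["t"],3),"tcp",np.round(trk(o["tcp_pos"]),1),np.round(o["tcp_pos"][2],1),"f",np.round(o["ft_force"],2),[(st[i].tolist(),np.round(ce[i],1).tolist()) for i in range(1,k) if st[i][4]>8])
    return im
E
python3 - <<'E'
from h import *
cv2.imwrite("pics/t2.png",red());
c=eyes.get_calibration("wrist");im=eyes.grab_frame("wrist");cv2.imwrite("pics/w3.png",im);print(manip.get_obs()["ft_force"])
E
```

```text
t: 2.2
tcp_pos: [481.2, -336.1, 139.6]
ee_rot: [3.141, 0.0, 1.638]
ft_force: [2.1, 0.5, -1.0]
gripper_width: -0.001
grip_force: 1.0
2.25 tcp [-306.   115.8] 139.8 f [-0.98 -0.58 -0.44] [([431, 162, 7, 21, 85], [434.1, 172.0])]
[ 0.5313001   0.41502353 -0.40849381]
```

View pics/w3.png

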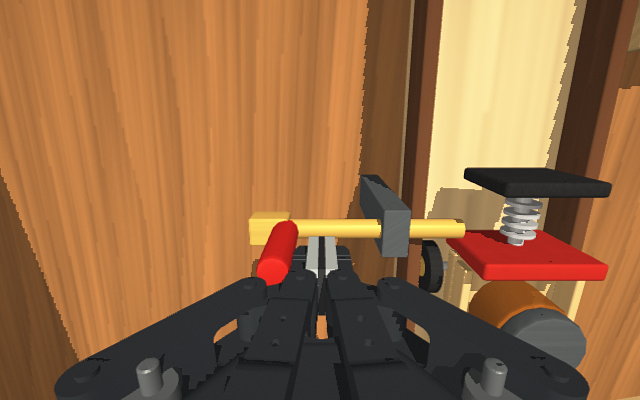

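Run:
```python
from h import *
c=eyes.get_calibration("wrist");im=cv2.imread("pics/w3.png");o=manip.get_obs();print(o["t"],trk(o["tcp_pos"]),o["tcp_pos"],o["ee_rot"])
h=cv2.cvtColor(im,cv2.COLOR_BGR2HSV);m=cv2.inRange(h,(0,190,60),(6,255,255));m[:,310:]=0
ys,xs=np.nonzero(m);print(ys.min(),ys.max());p=(xs[ys>ys.max()-20].mean(),ys.max()-12);print(p,trk(onz(c,*p,149)))
```

```text
2.3 [-306.15137184  115.02091927] [ 480.6646735  -336.25947083  140.01873857] [3.14154835e+00 2.68887146e-04 1.63754437e+00]
220 285
(np.float64(272.2623966942149), np.int64(273)) [-303.59871435  137.86395682]
```

```bash
cat >> h.py <<'E'
def bx(uv,nx):
    return trk(onz(eyes.get_calibration("top"),*uv,50-.0437*(nx-112)+45))[0]
REF=bx((434.2,171.4),-267)
def nose(uv):
    n=-100.
    for _ in range(5): n=-267+bx(uv,n)-REF
    return n
E
python3 -m handwheel '[0,-0.5,0,0,0,0,0.3,0,0,0,0,0,0.8,0.3,0,0,0,0,0.8,0.3,0,0,0,0,0.8,0.3,0,0,0,0,0.8,0.3,0,0,0,0,0.8,0.3,0,0,0,0,0.8,0.3,0,0,0,0]'
python3 - <<'E'
from h import *
im=red();cv2.imwrite("pics/t3.png",im)
h=cv2.cvtColor(im,cv2.COLOR_BGR2HSV);m=cv2.inRange(h,(0,200,90),(5,255,255));m[:150]=0;m[195:]=0;m[:,:205]=0
ys,xs=np.nonzero(m);print(len(xs),nose((xs.mean(),ys.mean())))
E
```

```text
t: 2.97
tcp_pos: [520.7, -127.2, 140.0]
ee_rot: [3.14, 0.0, 1.638]
ft_force: [0.8, -1.1, -0.3]
gripper_width: -0.004
grip_force: 0.0
3.017 tcp [-95.8  59.4] 140.0 f [1.05 5.71 0.81] [([410, 163, 5, 7, 23], [412.3, 165.8])]
23 -202.02498177201198
```

View pics/t3.png

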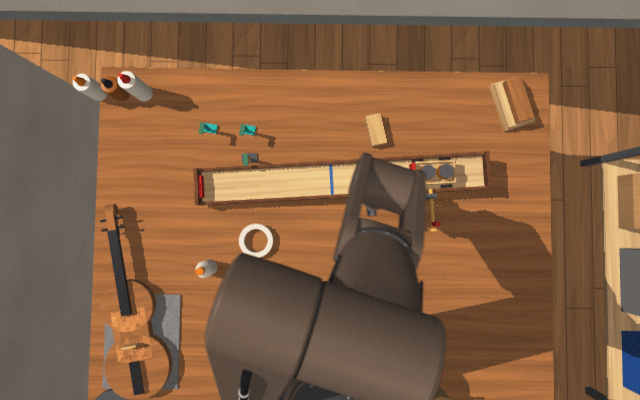

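```bash
python3 -m handwheel '[0.46,0.185,0.14,0,0,0,0.46,0.185,0.14,0,0,0,0.46,0.185,0.14,0,0,0,0.46,0.185,0.14,0,0,0,0.46,0.185,0.14,0,0,0,0.46,0.185,0.14,0,0,0,0.46,0.185,0.14,0,0,0,0.46,0.185,0.14,0,0,0]'
cat >> h.py <<'E'
def lids(im):
    h=cv2.cvtColor(im,cv2.COLOR_BGR2HSV);m=cv2.inRange(h,(0,0,60),(180,70,120));m[:150]=0;m[195:]=0;m[:,:340]=0;m[:,485:]=0
    m=cv2.morphologyEx(m,cv2.MORPH_OPEN,np.ones((3,3),np.uint8));k,l,st,ce=cv2.connectedComponentsWithStats(m)
    return [(st[i].tolist(),np.round(ce[i],1).tolist()) for i in range(1,k) if st[i][4]>40]
E
python3 - <<'E'
from h import *
im=red();cv2.imwrite("pics/t4.png",im)
for n in("top0","t3","t4"): print(n,lids(cv2.imread(f"pics/{n}.png")))
E
```

```text
t: 3.68
tcp_pos: [569.8, 23.1, 94.9]
ee_rot: [3.14, 0.0, 1.638]
ft_force: [0.5, 0.2, -0.4]
gripper_width: -0.001
grip_force: 0.0
3.733 tcp [48.9  0.7] 94.1 f [ 0.25  4.33 -1.64] [([358, 166, 4, 11, 28], [359.2, 170.8])]
top0 [([461, 163, 15, 14, 158], [468.1, 169.3]), ([443, 164, 14, 14, 153], [449.6, 170.3])]
t3 [([422, 165, 13, 14, 140], [428.2, 171.5]), ([440, 164, 14, 14, 152], [446.3, 170.6])]
t4 [([368, 169, 13, 12, 125], [374.0, 174.2]), ([386, 168, 14, 13, 148], [392.3, 173.9])]
```

View pics/t4.png

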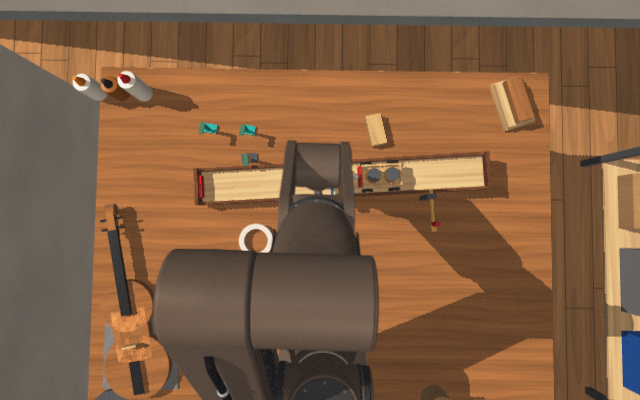

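```bash
cat > fit.py <<'E'
from h import *
from scipy.optimize import brentq
T=eyes.get_calibration("top")
def lx(n,nx): return np.array([trk(onz(T,*c,50-.0437*(nx-112)+77))[0] for s,c in sorted(lids(cv2.imread(f"pics/{n}.png")),key=lambda a:a[1][0])])
r=lx("top0",-267)
def N(n):
    x=-150.
    for _ in range(5): x=-267+(lx(n,x)-r).mean()
    return x
n3,n4=N("t3"),N("t4");print(n3,n4)
def X(t,m): 
    tau=m/1.2;v=m*9.81*np.sin(np.radians(2.5))/1.2;return 1000*v*(t-tau*(1-np.exp(-t/tau))),1000*v*(1-np.exp(-t/tau))
def t0(m): return 2.967-brentq(lambda t:X(t,m)[0]-(n3+267),.05,2)
for m in(.85,.94,1.05,1.17):
    a=t0(m);print(m,"t0",round(a,3),"pred n4",-267+X(3.683-a,m)[0],"v",X(3.683-a,m)[1],"state 3.733",-267+X(3.733-a,m)[0],"then +1/12:",[tuple(np.round((-267+X(3.733+k/12-a,m)[0],X(3.733+k/12-a,m)[1]),0)) for k in range(1,9)])
E
python3 fit.py
```

```text
-203.01396083440864 -41.76880476866336
0.85 t0 2.34 pred n4 -42.32572237494449 v 257.6007440092028 state 3.733 -29.36724836214566 then +1/12: [(np.float64(-7.0), np.float64(265.0)), (np.float64(15.0), np.float64(270.0)), (np.float64(37.0), np.float64(273.0)), (np.float64(60.0), np.float64(277.0)), (np.float64(84.0), np.float64(280.0)), (np.float64(107.0), np.float64(282.0)), (np.float64(131.0), np.float64(284.0)), (np.float64(154.0), np.float64(287.0))]
0.94 t0 2.348 pred n4 -34.42724890986079 v 274.1890231941964 state 3.733 -20.622489268178555 then +1/12: [(np.float64(3.0), np.float64(284.0)), (np.float64(27.0), np.float64(289.0)), (np.float64(51.0), np.float64(294.0)), (np.float64(76.0), np.float64(298.0)), (np.float64(101.0), np.float64(302.0)), (np.float64(126.0), np.float64(305.0)), (np.float64(151.0), np.float64(308.0)), (np.float64(177.0), np.float64(311.0))]
1.05 t0 2.357 pred n4 -26.0746923486291 v 292.17914324285607 state 3.733 -11.350457408200157 then +1/12: [(np.float64(14.0), np.float64(304.0)), (np.float64(39.0), np.float64(310.0)), (np.float64(65.0), np.float64(316.0)), (np.float64(92.0), np.float64(321.0)), (np.float64(119.0), np.float64(326.0)), (np.float64(146.0), np.float64(331.0)), (np.float64(174.0), np.float64(335.0)), (np.float64(202.0), np.float64(338.0))]
1.17 t0 2.364 pred n4 -18.281251077031186 v 309.3711848251234 state 3.733 -2.6767721311265404 then +1/12: [(np.float64(24.0), np.float64(323.0)), (np.float64(51.0), np.float64(331.0)), (np.float64(79.0), np.float64(338.0)), (np.float64(107.0), np.float64(344.0)), (np.float64(136.0), np.float64(350.0)), (np.float64(166.0), np.float64(356.0)), (np.float64(196.0), np.float64(361.0)), (np.float64(226.0), np.float64(366.0))]
```

```bash
cat > sim.py <<'E'
import numpy as np,sys
def sim(rows,g0,v0,m,face0=38,lag=.015):
    n=-29+g0;v=v0;c=0.;cd=0.;dt=.0005;T=len(rows)/12;mx=0;x0=None;f=face0;tc=None;tr=n
    cum=np.r_[face0,face0+np.cumsum(rows)];tt=np.arange(len(cum))/12
    F=0
    for i in range(int((T+1)/dt)):
        t=i*dt;cmd=np.interp(t,tt,cum);fn=f+(cmd-f)*dt/lag;fv=(fn-f)/dt;f=fn
        comp=tr-f   # free nose pos beyond face
        if comp>0:
            if x0 is None:x0=tr;tc=t;u=v-fv
            Fb=max(0,(130*comp+4*(v-fv))/1000)
        else:Fb=0
        mx=max(mx,comp)
        a=9.81*np.sin(np.radians(2.5))-1.2*v/1000/m-Fb/m
        v+=a*1000*dt;tr+=v*dt
    return x0,tc,u if x0 is not None else None,mx,f,tr-f
rows=eval(sys.argv[1]);rows=[40*r for r in rows]
print(38+sum(rows))
for m in(.85,.94,1.05):
    for g in(-8,0,8):
        for v in (258,285): print(m,g,v,[None if q is None else round(q,2) for q in sim(rows,g,v,m)])
E
python3 sim.py '[.25,.4,.45,.47,.47,.46,.44,.42, .39,.36,.33,.29,.25,.21,.17,.13, .09,.06,.04,.02]'
```

```text
266.0
0.85 -8 258 [np.float64(208.18), 0.88, np.float64(131.29), np.float64(9.7), np.float64(266.0), np.float64(2.83)]
0.85 -8 285 [np.float64(190.42), 0.78, np.float64(122.18), np.float64(8.63), np.float64(266.0), np.float64(2.78)]
0.85 0 258 [np.float64(197.65), 0.82, np.float64(116.01), np.float64(8.77), np.float64(266.0), np.float64(2.8)]
0.85 0 285 [np.float64(177.35), 0.71, np.float64(108.33), np.float64(7.77), np.float64(266.0), np.float64(2.77)]
0.85 8 258 [np.float64(185.04), 0.75, np.float64(100.17), np.float64(7.81), np.float64(266.0), np.float64(2.78)]
0.85 8 285 [np.float64(161.52), 0.63, np.float64(93.53), np.float64(6.86), np.float64(266.0), np.float64(2.78)]
0.94 -8 258 [np.float64(196.33), 0.81, np.float64(134.83), np.float64(10.64), np.float64(266.0), np.float64(3.13)]
0.94 -8 285 [np.float64(178.19), 0.71, np.float64(127.11), np.float64(9.74), np.float64(266.0), np.float64(3.06)]
0.94 0 258 [np.float64(185.61), 0.75, np.float64(119.77), np.float64(9.7), np.float64(266.0), np.float64(3.09)]
0.94 0 285 [np.float64(165.15), 0.65, np.float64(111.42), np.float64(8.91), 
[... 242 characters left out ...]
, np.float64(3.05)]
1.05 -8 258 [np.float64(185.52), 0.75, np.float64(138.78), np.float64(11.96), np.float64(266.0), np.float64(3.51)]
1.05 -8 285 [np.float64(167.36), 0.66, np.float64(130.51), np.float64(11.24), np.float64(266.0), np.float64(3.44)]
1.05 0 258 [np.float64(174.44), 0.69, np.float64(131.85), np.float64(10.93), np.float64(266.0), np.float64(3.47)]
1.05 0 285 [np.float64(154.7), 0.59, np.float64(122.61), np.float64(10.22), np.float64(266.0), np.float64(3.39)]
1.05 8 258 [np.float64(161.19), 0.63, np.float64(115.32), np.float64(9.9), np.float64(266.0), np.float64(3.41)]
1.05 8 285 [np.float64(140.12), 0.52, np.float64(112.3), np.float64(9.15), np.float64(266.0), np.float64(3.37)]
```

```bash
python3 sim.py '[.05,.25,.45,.48,.48,.48,.47,.45, .42,.39,.35,.31,.27,.23,.18,.13, .09,.06,.03,.02]'; python3 sim.py '[.05,.2,.4,.46,.48,.48,.47,.45, .42,.39,.36,.32,.28,.24,.2,.15, .11,.07,.04,.02]'
```

```text
261.6
0.85 -8 258 [np.float64(189.5), 0.82, np.float64(101.59), np.float64(8.16), np.float64(261.6), np.float64(2.8)]
0.85 -8 285 [np.float64(164.16), 0.69, np.float64(91.7), np.float64(6.71), np.float64(261.6), np.float64(2.78)]
0.85 0 258 [np.float64(173.59), 0.74, np.float64(85.43), np.float64(6.88), np.float64(261.6), np.float64(2.78)]
0.85 0 285 [np.float64(142.73), 0.59, np.float64(73.32), np.float64(5.6), np.float64(261.6), np.float64(2.79)]
0.85 8 258 [np.float64(152.0), 0.63, np.float64(68.32), np.float64(5.47), np.float64(261.6), np.float64(2.78)]
0.85 8 285 [np.float64(115.83), 0.47, np.float64(63.41), np.float64(4.47), np.float64(261.6), np.float64(2.8)]
0.94 -8 258 [np.float64(174.71), 0.74, np.float64(103.58), np.float64(8.78), np.float64(261.6), np.float64(3.09)]
0.94 -8 285 [np.float64(148.86), 0.62, np.float64(95.52), np.float64(7.52), np.float64(261.6), np.float64(3.06)]
0.94 0 258 [np.float64(157.96), 0.66, np.float64(85.93), np.float64(7.48), np.float64(261.6), np.float64(3.07)]
0.94 0 285 [np.float64(128.56), 0.53, np.float64(83.26), np.float64(6.36), np.float64(
[... 2228 characters left out ...]
at64(261.6), np.float64(3.1)]
1.05 -8 258 [np.float64(146.46), 0.63, np.float64(101.31), np.float64(8.96), np.float64(261.6), np.float64(3.43)]
1.05 -8 285 [np.float64(120.71), 0.51, np.float64(97.27), np.float64(8.01), np.float64(261.6), np.float64(3.39)]
1.05 0 258 [np.float64(127.23), 0.54, np.float64(85.98), np.float64(7.55), np.float64(261.6), np.float64(3.4)]
1.05 0 285 [np.float64(100.67), 0.43, np.float64(89.15), np.float64(7.08), np.float64(261.6), np.float64(3.4)]
1.05 8 258 [np.float64(104.11), 0.44, np.float64(73.79), np.float64(6.16), np.float64(261.6), np.float64(3.4)]
1.05 8 285 [np.float64(79.71), 0.34, np.float64(91.46), np.float64(6.48), np.float64(261.6), np.float64(3.43)]
```

```bash
python3 sim.py '[0,.15,.4,.47,.5,.5,.48,.46, .43,.4,.36,.32,.28,.24,.2,.16,.11,.07,.04,.02]' | awk '{print $1,$2,$3,$4,$5,$6,$7}'
```

```text
261.6      
0.85 -8 258 [np.float64(173.35), 0.76, np.float64(89.97), np.float64(6.96),
0.85 -8 285 [np.float64(141.23), 0.61, np.float64(73.35), np.float64(5.49),
0.85 0 258 [np.float64(151.98), 0.66, np.float64(64.52), np.float64(5.55),
0.85 0 285 [np.float64(112.09), 0.49, np.float64(54.0), np.float64(4.3),
0.85 8 258 [np.float64(120.29), 0.52, np.float64(48.78), np.float64(4.08),
0.85 8 285 [np.float64(76.73), 0.34, np.float64(62.11), np.float64(4.33),
0.94 -8 258 [np.float64(156.62), 0.68, np.float64(91.57), np.float64(7.41),
0.94 -8 285 [np.float64(125.51), 0.54, np.float64(79.22), np.float64(6.26),
0.94 0 258 [np.float64(134.24), 0.58, np.float64(68.02), np.float64(6.04),
0.94 0 285 [np.float64(98.53), 0.43, np.float64(66.23), np.float64(5.11),
0.94 8 258 [np.float64(102.99), 0.45, np.float64(51.66), np.float64(4.59),
0.94 8 285 [np.float64(70.97), 0.31, np.float64(76.41), np.float64(4.83),
1.05 -8 258 [np.float64(141.7), 0.61, np.float64(94.79), np.float64(8.34),
1.05 -8 285 [np.float64(112.93), 0.49, np.float64(83.35), np.float64(7.42),
1.05 0 258 [np.float64(119.92), 0.52, np.float64(77.18), np.float64(6.8),
1.05 0 285 [np.float64(89.05), 0.39, np.float64(77.5), np.float64(6.23),
1.05 8 258 [np.float64(91.1), 0.4, np.float64(60.81), np.float64(5.27),
1.05 8 285 [np.float64(66.6), 0.29, np.float64(86.67), np.float64(5.76),
```

Robust across the uncertainty; go.

```bash
python3 -m handwheel '[0,0,0,0,0,0,0.15,0,0,0,0,0,0.40,0,0,0,0,0,0.47,0,0,0,0,0,0.50,0,0,0,0,0,0.50,0,0,0,0,0,0.48,0,0,0,0,0,0.46,0,0,0,0,0]'
python3 -m handwheel '[0.43,0,0,0,0,0,0.40,0,0,0,0,0,0.36,0,0,0,0,0,0.32,0,0,0,0,0,0.28,0,0,0,0,0,0.24,0,0,0,0,0,0.20,0,0,0,0,0,0.16,0,0,0,0,0]'
python3 -m handwheel '[0.11,0,0,0,0,0,0.07,0,0,0,0,0,0.04,0,0,0,0,0,0.02,0,0,0,0,0,0,0,0,0,0,0,0,0,0,0,0,0,0,0,0,0,0,0,0,0,0,0,0,0]'
python3 - <<'E'
from h import *
im=red();cv2.imwrite("pics/t5.png",im);s=eyes.grab_frame("side");cv2.imwrite("pics/s5.png",s)
print(lids(im))
cv2.imwrite("pics/s5c.png",cv2.resize(s[140:340,150:400],(750,600),interpolation=cv2.INTER_CUBIC))
E
```

```text
t: 4.4
tcp_pos: [561.2, 140.5, 95.0]
ee_rot: [3.141, -0.0, 1.637]
ft_force: [0.3, -0.2, 0.0]
gripper_width: -0.006
grip_force: 0.3
t: 5.07
tcp_pos: [554.8, 236.2, 94.3]
ee_rot: [3.142, 0.0, 1.638]
ft_force: [0.2, 0.6, 0.5]
gripper_width: 0.0
grip_force: 0.2
t: 5.73
tcp_pos: [554.2, 244.8, 94.3]
ee_rot: [-3.142, 0.0, 1.638]
ft_force: [-0.2, 1.1, -0.5]
gripper_width: 0.002
grip_force: 0.2
5.783 tcp [268.7   2.1] 94.3 f [-0.    1.18 -0.62] []
[]
```

View pics/s5c.png

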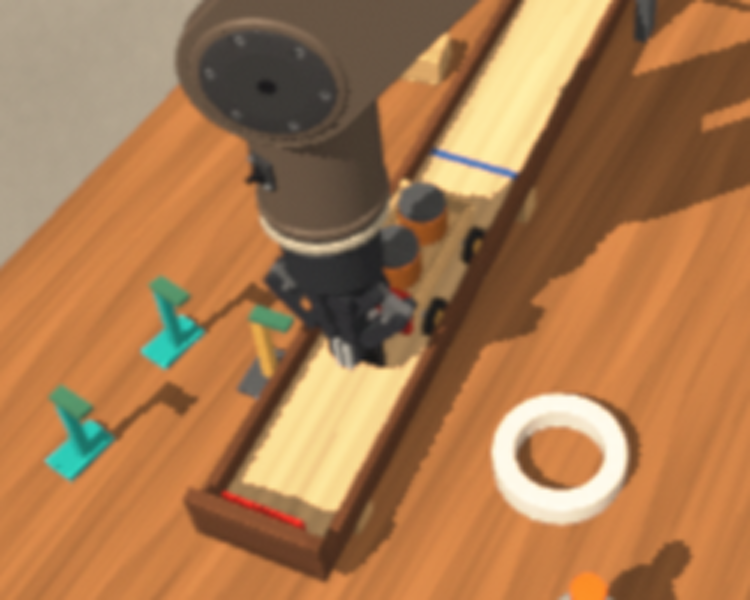

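The crop shows the closed fingers at about (350,350) against the trolley front, level with the green pointer at (270,318). Both pots are upright and the end stop is clear. Now I'll hold.

```bash
Z() { :; }
python3 -m handwheel '[0,0,0,0,0,0,0,0,0,0,0,0,0,0,0,0,0,0,0,0,0,0,0,0,0,0,0,0,0,0,0,0,0,0,0,0,0,0,0,0,0,0,0,0,0,0,0,0]' | head -2
python3 -m handwheel '[0,0,0,0,0,0,0,0,0,0,0,0,0,0,0,0,0,0,0,0,0,0,0,0,0,0,0,0,0,0,0,0,0,0,0,0,0,0,0,0,0,0,0,0,0,0,0,0]' | head -2
python3 -m handwheel '[0,0,0,0,0,0,0,0,0,0,0,0,0,0,0,0,0,0,0,0,0,0,0,0,0,0,0,0,0,0,0,0,0,0,0,0,0,0,0,0,0,0,0,0,0,0,0,0]' | head -2
python3 -m handwheel '[0,0,0,0,0,0,0,0,0,0,0,0,0,0,0,0,0,0,0,0,0,0,0,0,0,0,0,0,0,0,0,0,0,0,0,0,0,0,0,0,0,0,0,0,0,0,0,0]' | head -2
python3 -m handwheel '[0,0,0,0,0,0,0,0,0,0,0,0,0,0,0,0,0,0,0,0,0,0,0,0,0,0,0,0,0,0,0,0,0,0,0,0,0,0,0,0,0,0,0,0,0,0,0,0]' | head -2
python3 -m handwheel '[0,0,0,0,0,0,0,0,0,0,0,0,0,0,0,0,0,0,0,0,0,0,0,0,0,0,0,0,0,0,0,0,0,0,0,0,0,0,0,0,0,0,0,0,0,0,0,0]' | head -4
python3 - <<'E'
from h import *
S=eyes.get_calibration("side");T=eyes.get_calibration("top")
s=eyes.grab_frame("side");a=cv2.imread("pics/s5.png");print("diff",cv2.absdiff(s,a)[195:240,260:310].max())
r=[trk(onz(T,u,v,50-.0437*(-379)+77))[0] for u,v in((449.6,170.3),(468.1,169.3))]
for (u,v),q in zip(((282.3,222.7),(290.7,207.7)),r): print("free nose est",-267+trk(onz(S,u,v,50-.0437*150+77))[0]-q)
E
```

```text
t: 6.5
tcp_pos: [554.2, 245.1, 94.3]
t: 7.17
tcp_pos: [554.1, 245.1, 94.3]
t: 7.83
tcp_pos: [554.2, 245.1, 94.3]
t: 8.5
tcp_pos: [554.1, 245.1, 94.3]
t: 9.17
tcp_pos: [554.2, 245.1, 94.3]
t: 9.83
tcp_pos: [554.2, 245.1, 94.3]
ee_rot: [3.142, -0.0, 1.638]
ft_force: [0.5, 0.8, 0.1]
diff 40
free nose est 263.3908918818432
free nose est 264.2217639392742
```

```bash
python3 -c "
from station import manip
print(manip.close_job())"
```

```text
the job is handed in; nothing more can be done
None
```

I drew the bolt, let the trolley roll past the stripe, caught it by the buffer and stopped the nose at about x = 260 mm (marker at 262 mm); I held it about 4 s and handed in still holding, with buffer travel simulated at about 4–8 mm rather than measured.

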